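# Slide the front carving blank off the pile and rack it

### The arm

A 7-joint arm with a two-finger parallel gripper is mounted at the origin on the work surface. World frame = base frame: x ahead of the robot, y to its left, z up, the work surface at z = 0. Lengths are in m, angles in rad, forces in N, time in s.
With the tool pointing down it reaches from about 0.35 to 0.9 m from the base axis. Payload 8.1 kg.
Tool frame: the origin (TCP) lies at the very end of the fingers, on their centre line; the grasp point (between the pads) lies 19 mm behind it (arm.grasp_offset is the distance from the TCP to the grasp point, in m); z points along the fingers, y is the direction in which the jaws open and shut (so a half turn about z gives the same grasp; the last joint's range is limited). The gripper opens to 92 mm and grips with 3 to 60 N. Pads are 19 mm wide; open, the fingers measure 130 mm over their backs; the gripper's body (75 mm by 190 mm) begins 47 mm behind the grasp point.
Start: joints at [-1.437, 0.434, 0.025, 1.573, -0.012, 1.134, -0.075], TCP at [0.147, 0.608, 0.227] pointing down, gripper open.
Joint ranges: [-2.62, 2.62], [-0.44, 2.09], [-1.27, 1.32], [0.08, 2.57], [-1.32, 4.46], [0.12, 2], [-2.74, 2.74]. Speed limits (rad/s): [2.22, 2.22, 3.01, 3.01, 3.14, 3.14, 3.14].

### API

Orientations are given as a rotation vector (axis times angle).
In Python, from cell import arm, eyes, workorder gives the robot as it stands.
- The arm moves only by the shell command python3 -m inch 'ROWS' [FORCE]. ROWS is JSON, a list that holds one entry, the list of rows, each a list of 5 numbers: the closure, from 0 (fully open) to 1 (shut), then the shift along the tool's x, y, z in mm, then the turn about the tool's z in degrees. A call has 1 to 12 rows; each row shifts and turns the pose as measured when the row begins, along the tool's axes as they then stand; what a row does not reach is not made up. A row lasts 1/10 s, in which the tool goes at most 50 mm and 8.59 degrees, less where a joint would pass 70% of its speed; a pose out of reach is approached as far as the arm can. A call with a gripper value outside its range is refused whole. The fingers move at their own pace and stop on an object; FORCE is the grip in N (left out, the last holds). Time passes only in rows, so rows that do not move let the fingers close. It gives the time, the measured TCP pose, the force and the opening at its end, in the units of the state.
- arm.observe(): the state, without advancing time (a new reading comes with each control period).
- eyes.get_image(name): name is "side" or "top"; returns a dict with "frame" (480x640x3 uint8, blue, green, red), "intrinsics" (3x3 intrinsics, pixels), "rvec" (rotation vector, rad) and "tvec" (3), from world to camera coordinates, as OpenCV has them. Camera axes: x right, y down, z forward; pixel columns grow to the right and rows downward; lengths in m; the calibration is good to about 2 mm. A picture is of the moment at which its call begins. There is no depth.
- workorder.sign_off(): hands the job in, once; it reports no verdict.
The state is a dict: "clock": time; "joints": joint angles; "dq": joint speeds; "joint_efforts": joint torques, N m; "position": TCP position; "ee_rot": TCP orientation; "force": force on the tool from outside, world axes, zero at the start; "ft_torque": the same for the moment, N m; "width": opening from 0.0 (shut) to 1.0 (fully open).
Only numpy, scipy, OpenCV 4.12 (cv2) and the standard library are available. Lean on these libraries where they do the work, as an engineer would, in place of code of your own. Each camera call takes 0.05 s, during which the arm holds its last target.

### The job

Take the front board off the pile on the sloping stand: it is too wide to span and lies flat on the others, so slide it along the ledge until it sticks well out past the stand's open end, then pinch the part that sticks out and lift it clear. Stand it on a long edge, about centred, in the slot of the wooden rack, lowering it to the bottom before letting go; leave the other two boards where they are and do not push the pan, the scraper or the mallet about.

Things in the scene. Friction and masses are not known exactly. Their poses are not given: they have to be found in the camera images.
- board_c (a point): centre of the front (topmost) board of the pile: smooth bare plywood, 150 x 110 x 8 mm, 60 to 130 g. x = its long way, level along the ledge towards the stand's open end; y = its 110 mm way, straight down the slope; z = normal, out of the pile (outer face 4 mm along +z). Pressed lightly it is dragged along with a fingertip but may slip: look how far it has come
- under1_c (a point): centre of the second board, same size and axes, directly under the front one (8 mm lower along the normal)
- under2_c (a point): centre of the third board, same size and axes, under the second and against the stand
- stand: fixed wooden stand, face sloping 50 degrees from level. Origin on the bench, z up, x level along the ledge, y level to where the slope falls. Face and ledge run from x = -85 (a fence 30 mm proud of the face) to +75 mm (open end: free air beyond). Base x -97 to +75, y -55 to +75 mm, 12 thick. Face 100 mm long up the slope, 15 thick: the boards stand 10 mm above its top
- ledge (a point): foot of the slope, where the ledge meets the face at the middle of the stand (x 0, y 45, z 35 mm in its frame); same axes. The ledge stands 33 mm out from the face and carries the lower long edges of the three boards (24 mm together)
- rack: fixed wooden rack, one upright slot. Origin on the bench under its centre; x along the slot, y across it, z up. Base 190 x 100 x 15 mm; on it two upright walls 160 mm long, 14 mm thick, tops 65 mm above the bench, with a 20 mm wide gap between them, open at both ends
- slot_floor (a point): middle of the slot's floor, 15 mm above the bench; axes as the rack. A board standing in it on a long edge has its centre 55 mm above this point
- pan: steel pan with wooden modelling tools in it, 190 x 124 x 65 mm, origin under its centre, x along its length: a bystander
- scraper: spatula-like scraper, 200 mm long, lying on the bench, x along it: a bystander
- mallet: wooden mallet lying on the bench, origin under its head's middle, head 100 mm long (along y) and 64 mm thick, handle 22 mm thick reaching 190 mm along its -x: a bystander

How it is judged:
On the way, in this order (a step that is already met when the one before it is completed fails the run):
1. the front board sticks out at least 25 mm past the open end of the stand while it still lies flat on the pile (x of board_c in the frame of stand above 0.025 m and z of board_c in the frame of under1_c below 0.011 m and angle between the z axis of board_c and the z axis of under1_c, either way round below 0.1 rad), for 0.2 s.
2. the board is held by the fingers, clear of stand and pile (contact force between the fingers and board above 1 N and contact force between board and stand below 0.05 N and contact force between board and under1 below 0.05 N and height (world z) of board_c above 0.12 m), for 0.2 s.
3. still held, the board is lowered into the slot to within 12 mm of its floor (contact force between the fingers and board above 1 N and z of board_c in the frame of slot_floor below 0.067 m and y of board_c in the frame of slot_floor between -0.014 and 0.014 m), for 0.1 s.
At the end, for the whole second after the job is handed in: the board stands at rest on a long edge on the floor of the rack's slot, its centre within 40 mm of the slot's middle along it and 14 mm across, released; the two other boards are within 20 mm of where they were (x of board_c in the frame of slot_floor between -0.04 and 0.04 m and y of board_c in the frame of slot_floor between -0.014 and 0.014 m and z of board_c in the frame of slot_floor between 0.047 and 0.061 m and angle between the z axis of board_c and the y axis of slot_floor, either way round below 0.35 rad and angle between the x axis of board_c and the x axis of slot_floor, either way round below 0.25 rad and linear speed of board below 0.08 m/s and distance of each of under1_c, under2_c from where it was at the start of the episode below 0.02 m); the robot touches nothing.
It fails at once if one of the two other boards is shifted by more than 20 mm (distance of any of under1_c, under2_c from where it was at the start of the episode above 0.02 m).
It fails at once if the pan, the scraper or the mallet is moved by more than 30 mm (distance of any of pan, scraper, mallet from where it was at the start of the episode above 0.03 m).
It also fails if it takes over 56 s, if anything falls off the work surface, if the arm or the gripper's body presses on something with over 40 N, if the wrist force passes 120 N, or if a joint passes its speed limit or range.

## Working session

There is one attempt and no reset: what is moved stays moved. The work goes in short steps, Python scripts to look and compute and a shell command to move; the robot and the scene stay as the last step left them, time stands still between calls to the robot, and variables do not carry over. Pictures are saved under pics/ and viewed, and the job is handed in when it is done.

```bash
ls; mkdir -p pics
python3 - <<'E'
from cell import arm,eyes
import cv2
for n in("side","top"):
    d=eyes.get_image(n);cv2.imwrite(f"pics/{n}0.png",d["frame"]);print(n,d["intrinsics"],d["rvec"],d["tvec"])
print(arm.observe(),arm.grasp_offset)
E
```

```text
pics
side [[607.38476834   0.         305.70850816]
 [  0.         607.38476834 232.70407267]
 [  0.           0.           1.        ]] [ 2.42145261 -0.4801231   0.17461098] [-0.52509504  0.2752152   1.19927153]
top [[570.8798399    0.         319.96255447]
 [  0.         570.8798399  241.68669377]
 [  0.           0.           1.        ]] [ 2.17091425 -2.13233107  0.16491927] [0.04470103 0.611503   1.13568412]
{'clock': 0.1, 'joints': array([-1.43661447,  0.43516429,  0.02498188,  1.57398658, -0.01159026,
        1.13397774, -0.07510252]), 'dq': array([-0.00077891,  0.00018441,  0.00026117, -0.00290398, -0.00215532,
       -0.00096672,  0.00089823]), 'joint_efforts': array([ 2.58606815e-03, -6.69121313e+01,  9.87775996e-01, -3.15143931e+01,
       -6.05411176e-02,  3.74457194e-02,  7.93386289e-05]), 'position': array([0.14656428, 0.60711812, 0.22602427]), 'ee_rot': array([-3.71181946e-01, -3.11956200e+00,  2.18483157e-03]), 'force': array([-0.31700236, -0.7616269 ,  0.34311555]), 'ft_torque': array([-0.02814825,  0.00252403,  0.02171684]), 'width': 0.9977777564171922} 0.0188
```

View pics/side0.png

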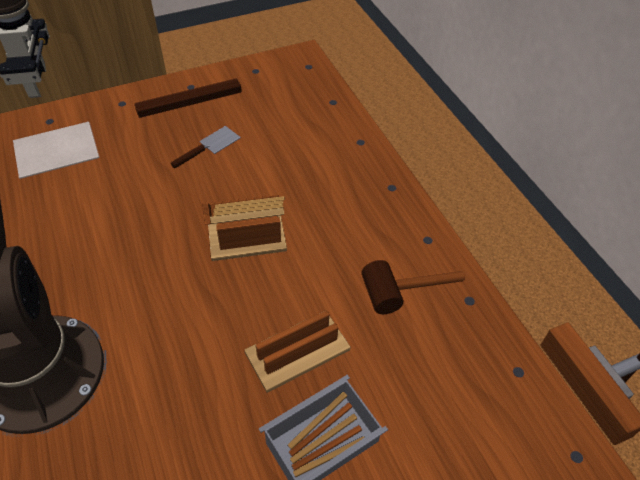

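View pics/top0.png

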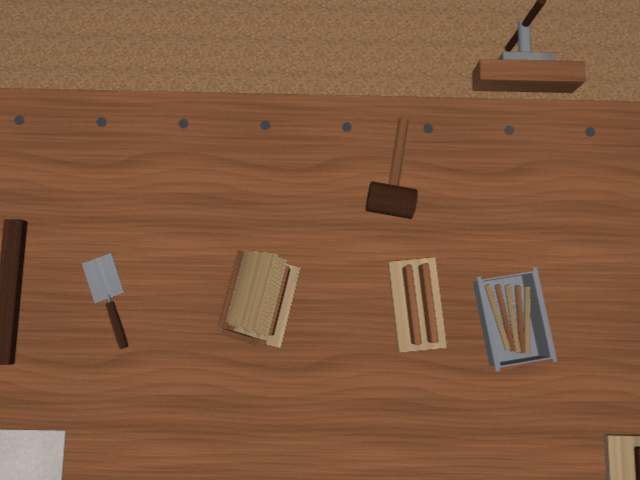

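```bash
cat > h.py <<'E'
import numpy as np,cv2
from scipy.spatial.transform import Rotation as R
from cell import arm,eyes
def cam(n):
    d=eyes.get_image(n);return d
def proj(d,P):
    return cv2.projectPoints(np.atleast_2d(np.array(P,float)),d["rvec"],d["tvec"],d["intrinsics"],None)[0].reshape(-1,2)
def ray(d,uv):
    M=R.from_rotvec(np.ravel(d["rvec"])).as_matrix();K=d["intrinsics"]
    v=M.T@np.linalg.solve(K,[uv[0],uv[1],1]);return -M.T@np.ravel(d["tvec"]),v/np.linalg.norm(v)
def onz(d,uv,z):
    o,v=ray(d,uv);return o+v*(z-o[2])/v[2]
def tri(d1,u1,d2,u2):
    a,v=ray(d1,u1);b,w=ray(d2,u2)
    s=np.linalg.lstsq(np.c_[v,-w],b-a,rcond=None)[0];p=a+s[0]*v;q=b+s[1]*w
    return (p+q)/2,np.linalg.norm(p-q)
def crop(d,x,y,w,h,k,f):
    cv2.imwrite("pics/"+f,cv2.resize(d["frame"][y:y+h,x:x+w],None,fx=k,fy=k,interpolation=cv2.INTER_CUBIC))
E
python3 - <<'E'
from h import *
s=cam("side");t=cam("top")
crop(s,195,185,110,80,7,"sstand.png");crop(t,205,235,110,120,5,"tstand.png")
crop(s,235,305,125,90,6,"srack.png");crop(t,375,245,85,115,5,"track.png")
for d in (s,t): print(ray(d,(0,0))[0])
E
```

```text
[ 0.27466104 -0.69961272  1.10671756]
[0.44230966 0.0657929  1.21067997]
```

View pics/sstand.png

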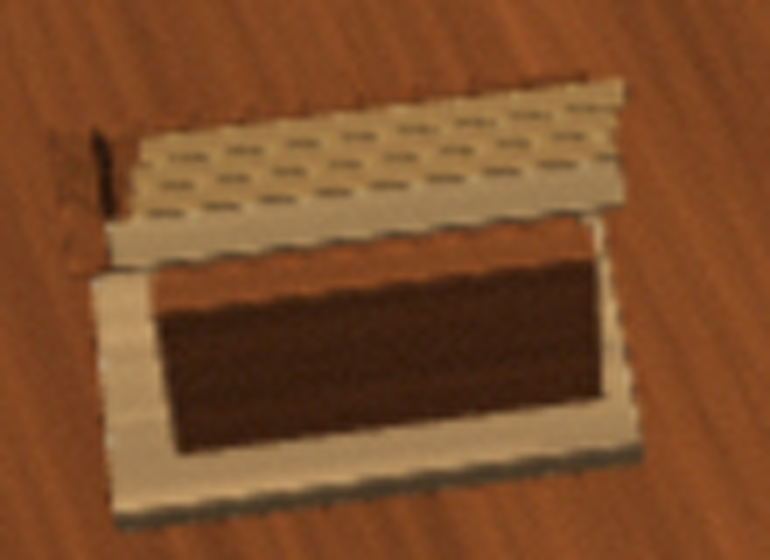

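View pics/tstand.png

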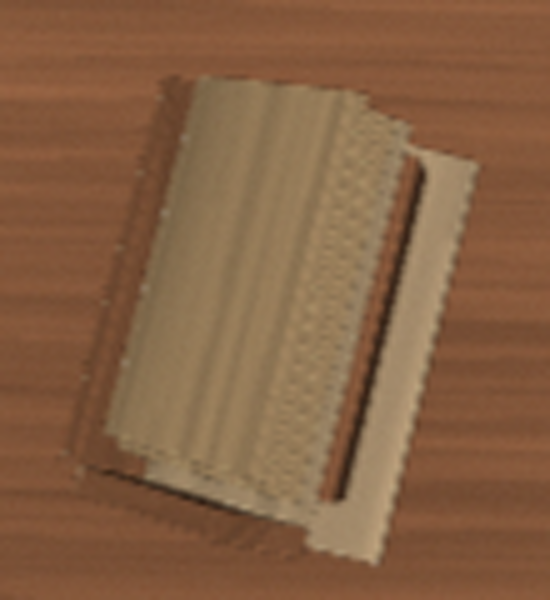

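View pics/srack.png

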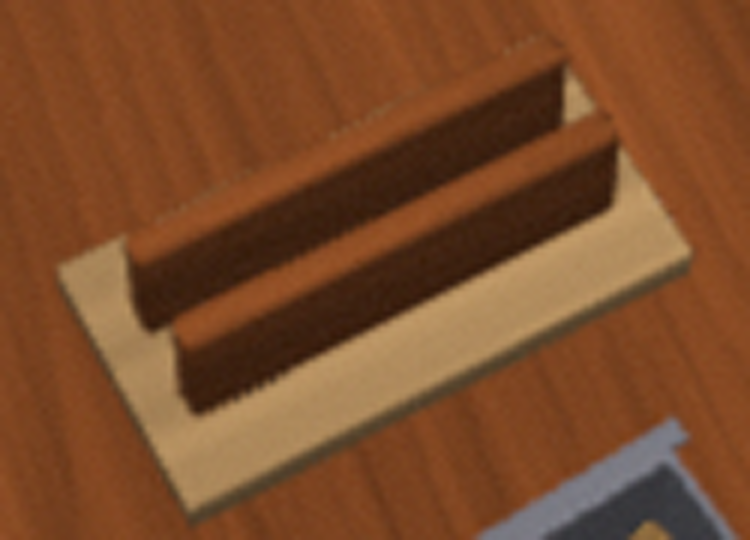

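View pics/track.png

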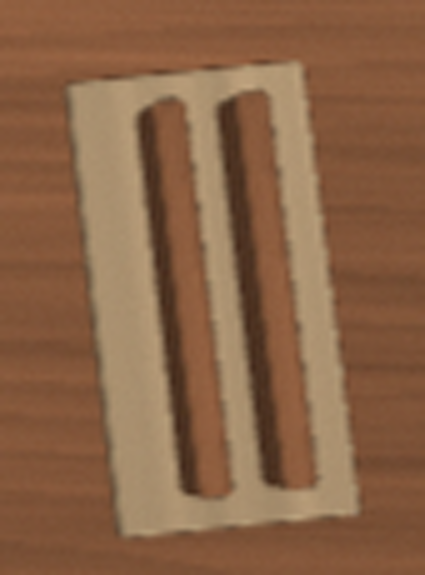

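Run:
```python
from h import *
np.set_printoptions(precision=4,suppress=True)
s=cam("side");t=cam("top")
S=lambda x,y:(195+x/7,185+y/7); T=lambda x,y:(205+x/5,235+y/5)
S2=lambda x,y:(235+x/6,305+y/6); T2=lambda x,y:(375+x/5,245+y/5)
for nm,a,b in [("baseR",S(640,448),T(475,160)),("baseL",S(113,500),T(378,562)),("btopR",S(622,80),T(355,92)),("btopL",S(142,140),T(250,480)),
 ("under2 topR back",S(622,165),T(408,128)),("under2 topL",S(110,222),T(310,520))]:
    print(nm,*tri(s,a,t,b))
a=onz(t,T(475,160),.012);b=onz(t,T(378,562),.012);print("base",a,b,np.linalg.norm(a-b),np.degrees(np.arctan2(*(a-b)[1::-1])))
a=onz(s,S(640,448),.012);b=onz(s,S(113,500),.012);print("base side",a,b,np.linalg.norm(a-b))
print("rack base")
for nm,a,b in [("far L",S2(60,268),T2(120,535)),("near L",S2(193,512),T2(357,513)),("near R",S2(690,258),T2(300,63))]:
    print(nm,*tri(s,a,t,b), onz(t,b,.015),onz(s,a,.015))
print("farR",onz(t,T2(70,87),.015))
for nm,a,b in [("wallfar R top out",S2(555,42),T2(160,98)),("wallfar L in",S2(138,262),T2(205,495)),("near L out",S2(182,345),T2(300,488)),("nearR out",S2(615,125),T2(262,92))]:
    print(nm,*tri(s,a,t,b), onz(t,b,.065),onz(s,a,.065))
```

```text
baseR [0.561  0.0968 0.0044] 0.0005111126992545235
baseL [0.3937 0.1325 0.0168] 0.0008079899040026762
btopR [0.574  0.1395 0.1334] 0.0007572505754375431
btopL [0.4287 0.1745 0.1311] 0.0027517066413213515
under2 topR back [0.5639 0.1193 0.1187] 0.004258789575271426
under2 topL [0.4126 0.1526 0.1235] 0.00042848159417866675
base [0.5605 0.0965 0.012 ] [0.3931 0.1329 0.012 ] 0.1712543462775696 -12.255485096320575
base side [0.5588 0.0913 0.012 ] [0.3946 0.1361 0.012 ] 0.1701076665107112
rack base
far L [ 0.3886 -0.1125  0.0095] 0.0018271449281068075 [ 0.388  -0.1115  0.015 ] [ 0.389  -0.1156  0.015 ]
near L [ 0.3995 -0.2111  0.0095] 0.0023538030251056656 [ 0.3986 -0.2096  0.015 ] [ 0.4    -0.2138  0.015 ]
near R [ 0.5863 -0.1895  0.009 ] 0.00047137841503627054 [ 0.5853 -0.1882  0.015 ] [ 0.5848 -0.1923  0.015 ]
farR [ 0.5733 -0.0909  0.015 ]
wallfar R top out [ 0.5649 -0.1219  0.058 ] 0.0002670102088529776 [ 0.5641 -0.1207  0.065 ] [ 0.5631 -0.1258  0.065 ]
wallfar L in [ 0.4076 -0.1411  0.0491] 0.0035826604672781867 [ 0.4064 -0.1378  0.065 ] [ 0.4074 -0.1498  0.065 ]
near L out [ 0.4105 -0.1777  0.0559] 0.0020734010816172792 [ 0.4098 -0.1756  0.065 ] [ 0.4103 -0.1824  0.065 ]
nearR out [ 0.5679 -0.1622  0.0651] 0.0012693948421850548 [ 0.5673 -0.162   0.065 ] [ 0.5685 -0.1622  0.065 ]
```

```bash
cat >> h.py <<'E'
SO=np.array([.4996,.166]);SA=np.radians(-12.8);RO=np.array([.4866,-.151]);RA=np.radians(6.4)
def st():
    o=arm.observe();p=o["position"];m=R.from_rotvec(o["ee_rot"]).as_matrix()
    f=lambda O,A:(np.array([[np.cos(A),np.sin(A)],[-np.sin(A),np.cos(A)]])@(p[:2]-O)*1000).round(1)
    c,s_=np.cos(SA),np.sin(SA)
    F=o["force"];Fs=[c*F[0]+s_*F[1],-s_*F[0]+c*F[1],F[2]]
    ty=np.degrees(np.arctan2(m[1,1],m[0,1]))
    print("t",round(o["clock"],2),"stand",f(SO,SA),"rack",f(RO,RA),"z",round(p[2]*1000,1),"ty ang",round(ty,2),"down",m[:,2].round(3),"Fstand",np.round(Fs,1),"w",round(o["width"]*92,1))
E
python3 -m inch '[[[1,-36,-24,0,0],[1,-36,-24,0,0],[1,-36,-24,0,0],[1,-36,-24,0,0],[1,-36,-24,0,0],[1,-36,-24,0,0],[1,-36,-24,0,0],[1,-36,-24,0,0],[1,-36,-24,0,0],[1,-36,-24,0,0],[1,-36,-24,0,0],[1,0,0,0,0]]]' 20; python3 -c "
from h import *
st()"
```

```text
clock: 1.5
position: [0.4806, 0.2459, 0.2254]
ee_rot: [0.364, 3.12, 0.003]
force: [-0.7, -0.2, 0.0]
width: 0.022
t 1.5 stand [-36.2  73.8] rack [ 38.3 395.1] z 225.4 ty ang 76.7 down [ 0.001  0.002 -1.   ] Fstand [-0.7 -0.3  0. ] w 2.0
```

```bash
python3 -m inch '[[[1,-9,-1,30,0],[1,-9,-1,30,0],[1,-8,-1,30,0],[1,0,0,24,0],[1,0,0,16,0],[1,0,0,0,0]]]'; python3 -c "
from h import *
st()
t=cam('top');s=cam('side');crop(t,185,205,160,150,5,'t1.png');crop(s,175,145,160,120,5,'s1.png')"
```

```text
clock: 2.1
position: [0.5081, 0.2374, 0.0923]
ee_rot: [0.369, 3.116, 0.008]
force: [0.1, 0.1, -0.1]
width: 0.003
t 2.1 stand [-7.6 71.5] rack [ 64.6 383.6] z 92.3 ty ang 76.49 down [ 0.005  0.005 -1.   ] Fstand [ 0.   0.2 -0.1] w 0.3
```

View pics/t1.png

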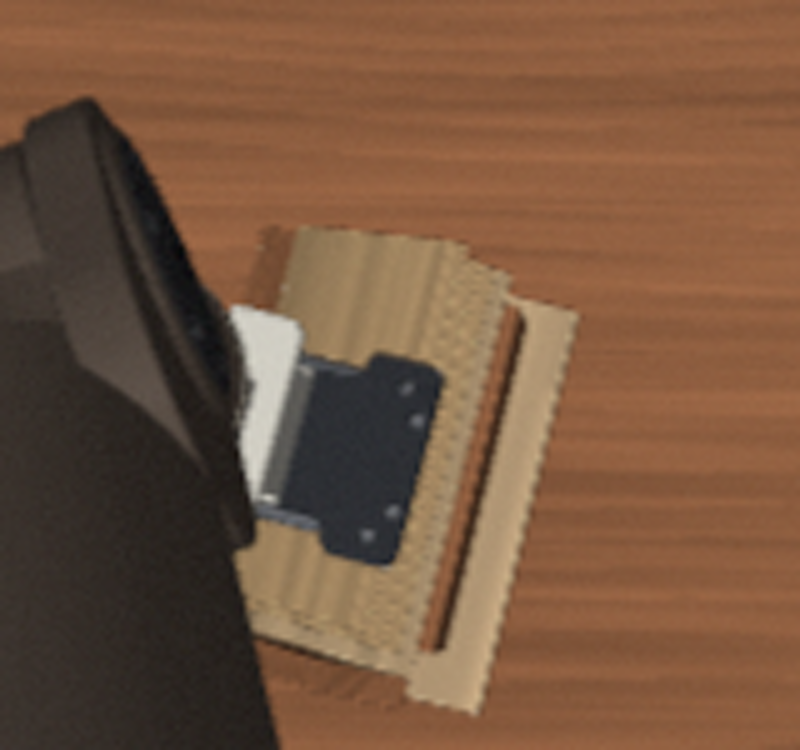

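View pics/s1.png

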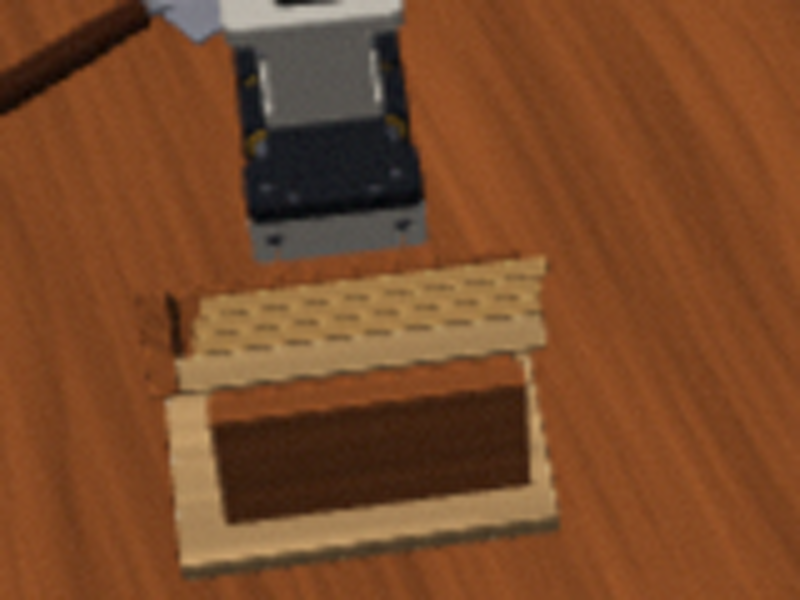

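```bash
python3 -m inch '[[[1,2,-6,0,0],[1,0,-5,0,0],[1,0,-4,0,0]]]'; python3 -c "
from h import *
st()"
```

```text
clock: 2.5
position: [0.5048, 0.2248, 0.0974]
ee_rot: [0.366, 3.11, 0.016]
force: [0.4, -0.3, 0.4]
width: 0.007
t 2.5 stand [-7.9 58.5] rack [ 60.  371.4] z 97.4 ty ang 76.58 down [ 0.011  0.009 -1.   ] Fstand [ 0.4 -0.2  0.4] w 0.6
```

```bash
python3 -m inch '[[[1,0,-4,1,0],[1,0,-3,1,0]]]'; python3 -c "
from h import *
st()"; python3 -m inch '[[[1,0,-3,1,0],[1,0,-3,1,0]]]'; python3 -c "
from h import *
st()"
```

```text
clock: 2.7
position: [0.5036, 0.2172, 0.0965]
ee_rot: [0.367, 3.108, 0.018]
force: [-0.1, 0.1, 0.5]
width: 0.006
t 2.7 stand [-7.5 50.8] rack [ 57.9 364. ] z 96.5 ty ang 76.54 down [ 0.013  0.01  -1.   ] Fstand [-0.1  0.1  0.5] w 0.5
clock: 2.9
position: [0.5022, 0.2107, 0.0946]
ee_rot: [0.367, 3.108, 0.019]
force: [0.8, 0.5, -0.2]
width: 0.005
t 2.9 stand [-7.4 44.2] rack [ 55.8 357.7] z 94.6 ty ang 76.53 down [ 0.014  0.011 -1.   ] Fstand [ 0.6  0.6 -0.2] w 0.4
```

```bash
python3 -m inch '[[[1,0,-2,1,0],[1,0,-2,1,0]]]'; python3 -c "
from h import *
st()"; python3 -m inch '[[[1,0,-2,1,0],[1,0,-2,1,0]]]'; python3 -c "
from h import *
st()"
```

```text
clock: 3.1
position: [0.5012, 0.2063, 0.0922]
ee_rot: [0.368, 3.108, 0.019]
force: [-0.9, 0.2, -0.1]
width: 0.006
t 3.1 stand [-7.4 39.6] rack [ 54.3 353.4] z 92.2 ty ang 76.51 down [ 0.014  0.01  -1.   ] Fstand [-0.9  0.  -0.1] w 0.5
clock: 3.3
position: [0.5002, 0.2022, 0.0898]
ee_rot: [0.367, 3.108, 0.018]
force: [0.0, 1.1, 0.5]
width: 0.004
t 3.3 stand [-7.4 35.4] rack [ 52.9 349.5] z 89.8 ty ang 76.52 down [ 0.013  0.01  -1.   ] Fstand [-0.2  1.1  0.5] w 0.4
```

```bash
python3 -m inch '[[[1,0,-2,1.5,0],[1,0,-2,1.5,0]]]'; python3 -c "
from h import *
st()"; python3 -m inch '[[[1,0,-2,1.5,0]]]'; python3 -c "
from h import *
st()"
```

```text
clock: 3.5
position: [0.5011, 0.2027, 0.0889]
ee_rot: [0.363, 3.104, 0.029]
force: [-1.1, 5.9, 10.2]
width: 0.005
t 3.5 stand [-6.7 36.1] rack [ 53.8 349.9] z 88.9 ty ang 76.66 down [ 0.018  0.017 -1.   ] Fstand [-2.4  5.5 10.2] w 0.4
clock: 3.6
position: [0.5016, 0.203, 0.0885]
ee_rot: [0.361, 3.103, 0.035]
force: [-1.6, 4.7, 8.9]
width: 0.005
t 3.6 stand [-6.3 36.6] rack [ 54.4 350.2] z 88.5 ty ang 76.75 down [ 0.02  0.02 -1.  ] Fstand [-2.6  4.3  8.9] w 0.4
```

```bash
python3 -m inch '[[[1,-6,-2,1,0],[1,-6,-2,1,0],[1,-6,-2,1,0]]]'; python3 -c "
from h import *
st()
s=cam('side');crop(s,175,145,160,120,5,'s2.png')"
```

```text
clock: 3.9
position: [0.518, 0.2001, 0.088]
ee_rot: [0.351, 3.102, 0.048]
force: [-1.7, 6.3, 6.5]
width: 0.001
t 3.9 stand [10.4 37.3] rack [ 70.3 345.4] z 88.0 ty ang 77.1 down [ 0.023  0.028 -0.999] Fstand [-3.   5.8  6.5] w 0.1
```

View pics/s2.png

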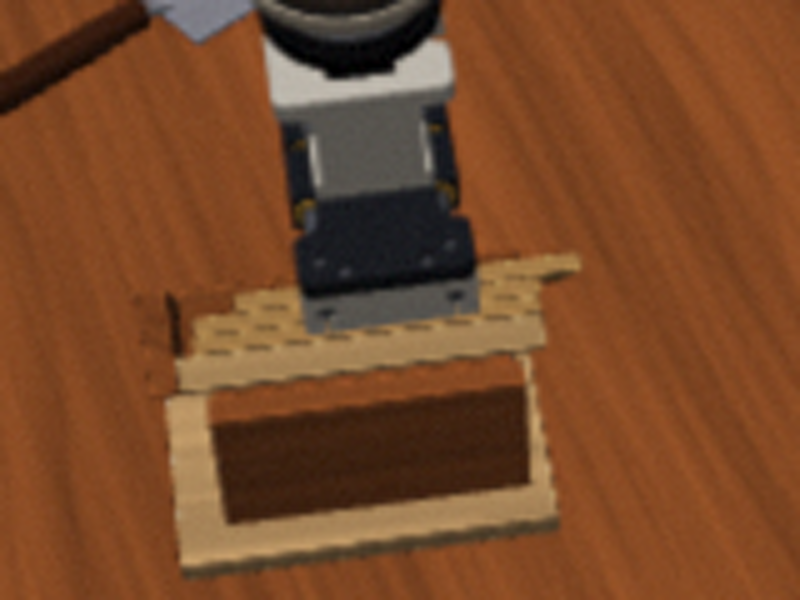

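```bash
python3 -m inch '[[[1,-10,-2,1,0],[1,-10,-2,1,0],[1,-10,-2,1,0]]]'; python3 -c "
from h import *
st()
s=cam('side');crop(s,175,145,160,120,5,'s3.png')"
```

```text
clock: 4.25
position: [0.5472, 0.1943, 0.0873]
ee_rot: [0.342, 3.101, 0.062]
force: [-2.2, 5.9, 5.7]
width: 0.005
t 4.25 stand [40.1 38.1] rack [ 98.7 336.4] z 87.3 ty ang 77.43 down [ 0.026  0.037 -0.999] Fstand [-3.5  5.3  5.7] w 0.5
```

View pics/s3.png

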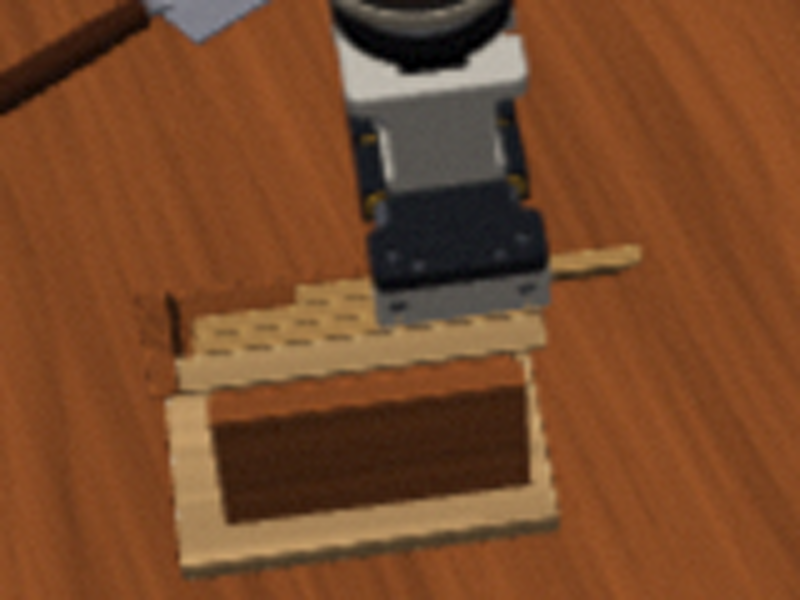

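```bash
python3 -m inch '[[[1,-9,-2,1,0],[1,0,-1,0.5,0]]]'; python3 -c "
from h import *
st()"; python3 -m inch '[[[1,0,5,-10,0],[1,0,5,-20,0],[1,-20,0,-40,0],[1,-40,-20,-30,0],[1,0,-30,0,0],[1,0,0,0,0]]]'; python3 -c "
from h import *
st()
s=cam('side');crop(s,175,145,160,120,5,'s4.png')
t=cam('top');crop(t,185,205,160,150,5,'t4.png')"
```

```text
clock: 4.5
position: [0.5586, 0.1921, 0.0872]
ee_rot: [0.34, 3.097, 0.069]
force: [1.1, 1.9, 2.2]
width: 0.008
t 4.5 stand [51.8 38.6] rack [109.8 333. ] z 87.2 ty ang 77.51 down [ 0.03   0.041 -0.999] Fstand [0.7 2.1 2.2] w 0.7
clock: 5.1
position: [0.6035, 0.1352, 0.1914]
ee_rot: [0.335, 3.102, 0.062]
force: [-0.5, -0.5, -0.3]
width: 0.008
t 5.1 stand [108.2  -7. ] rack [148.1 271.4] z 191.4 ty ang 77.71 down [ 0.025  0.037 -0.999] Fstand [-0.4 -0.6 -0.3] w 0.7
```

View pics/s4.png

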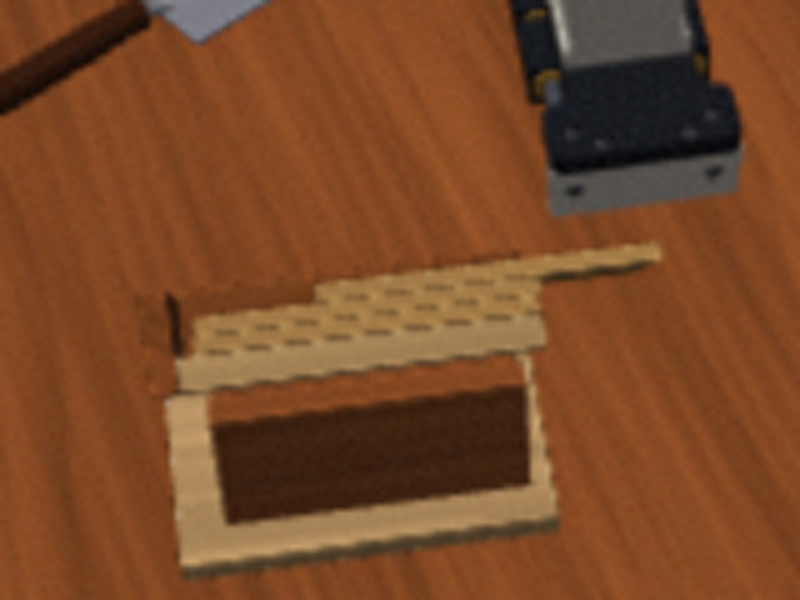

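View pics/t4.png

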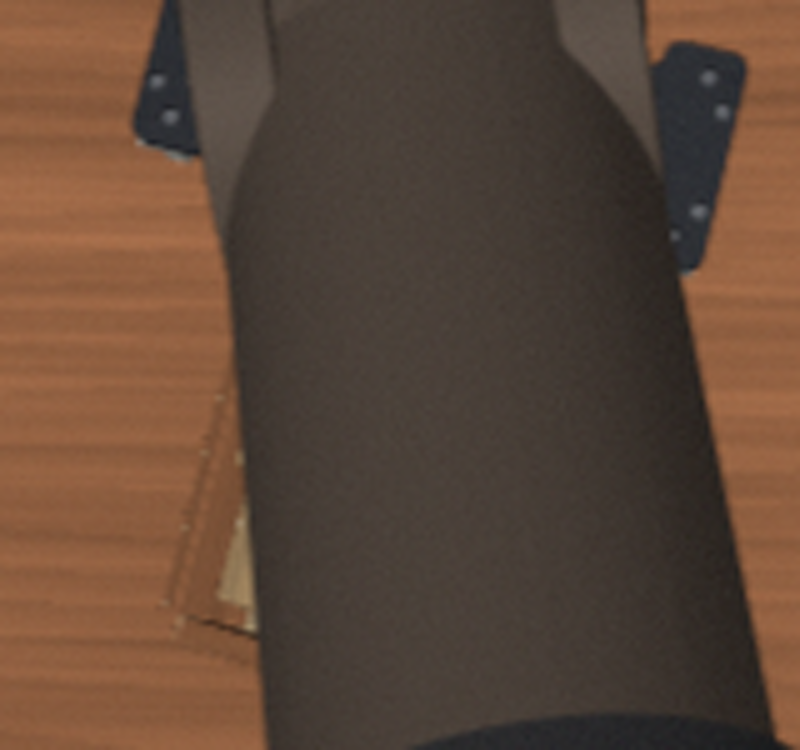

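Run:
```python
from h import *
s=cam("side")
u=np.array([np.cos(SA),np.sin(SA),0]);v=np.array([-np.sin(SA),np.cos(SA),0])
for px in [(657,246),(545,258.5),(318,285)]:
    o,d=ray(s,(175+px[0]/5,145+px[1]/5)); o=o-np.r_[SO,0]
    k=(-.0073-o@v)/(d@v);p=o+k*d;print(p@u,p@v,p[2])
```

```text
0.12872867331506213 -0.007300000000000029 0.12936912841911852
0.07932761612238128 -0.007299999999999928 0.13023826164502716
-0.019491487552904023 -0.007299999999999899 0.131236743252498
```

```bash
python3 -m inch '[[[0,3,7,0,0],[0,0,5,0,0],[0,0,0,0,0],[0,0,0,0,0],[0,0,0,20,0],[0,0,0,25,0],[0,0,0,25,0],[0,0,0,20,0],[0,0,0,8,0],[0,0,0,0,0]]]' 30; python3 -c "
from h import *
st()
s=cam('side');crop(s,195,135,160,120,5,'s5.png')"
```

```text
clock: 6.25
position: [0.6033, 0.1652, 0.0893]
ee_rot: [0.313, 3.107, 0.069]
force: [-0.9, -0.8, 0.5]
width: 0.825
t 6.25 stand [101.3  22.2] rack [151.2 301.3] z 89.3 ty ang 78.52 down [ 0.023  0.042 -0.999] Fstand [-0.7 -1.   0.5] w 75.9
```

View pics/s5.png

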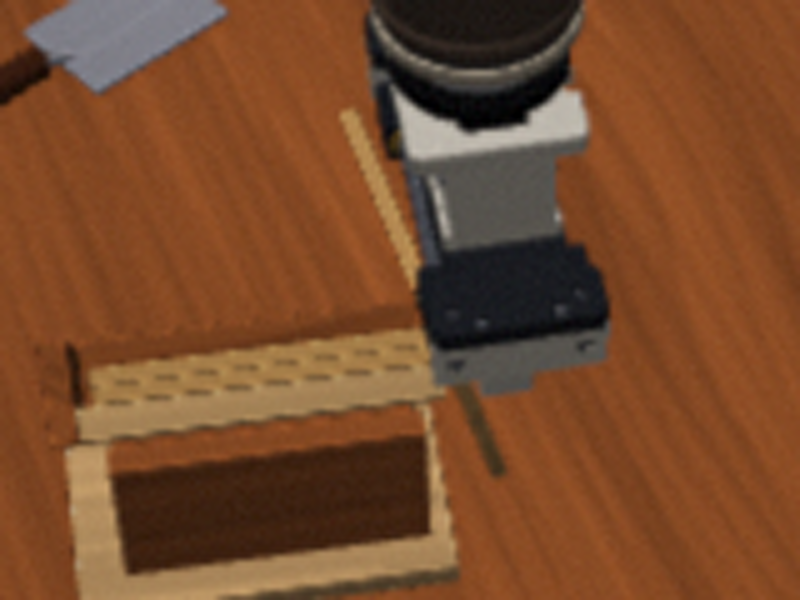

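```bash
python3 -c "
from h import *
st()
s=cam('side');crop(s,230,130,110,120,5,'s6.png')
t=cam('top');crop(t,160,140,200,150,4,'t6.png')"
```

```text
t 6.3 stand [101.5  22.4] rack [151.5 301.3] z 90.0 ty ang 78.52 down [ 0.023  0.042 -0.999] Fstand [-0.6  0.3  0.4] w 80.2
```

View pics/s6.png

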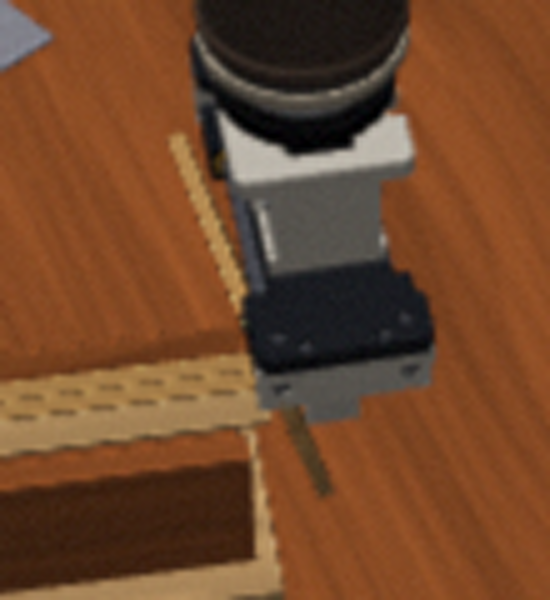

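View pics/t6.png

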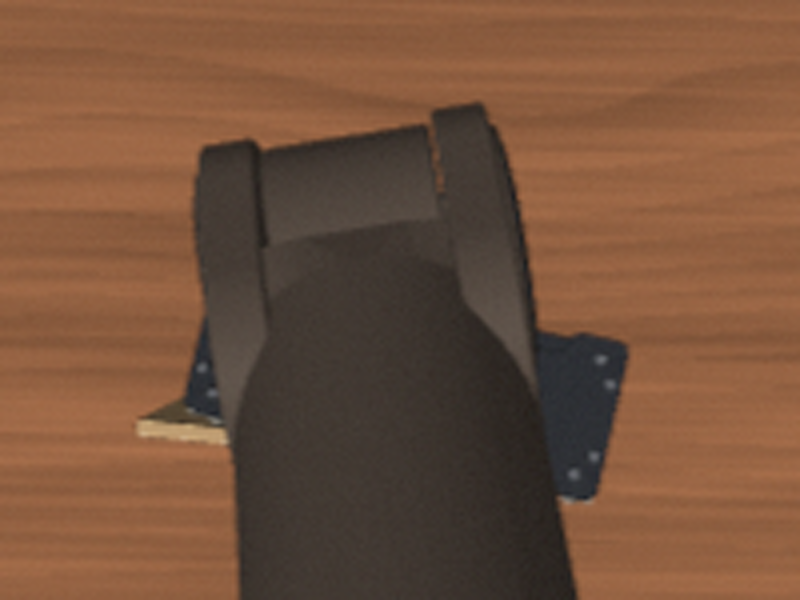

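Run:
```python
from h import *
np.set_printoptions(precision=4,suppress=True)
s=cam("side");t=cam("top")
print(tri(s,(230+177/5,130+135/5),t,(160+137/4,140+425/4)))
for z in (0,.03,.06,.09,.12): print(z,onz(s,(230+325/5,130+490/5),z),onz(s,(265.4,157),z),onz(t,(194.3,246),z))
crop(t,180,215,60,60,10,'t7.png');crop(s,255,150,50,90,7,'s7.png')
```

```text
(array([0.5891, 0.3019, 0.1011]), np.float64(0.0009127484578249098))
0 [0.6033 0.1505 0.    ] [0.6212 0.4024 0.    ] [0.6026 0.3234 0.    ]
0.03 [0.5944 0.1274 0.03  ] [0.6118 0.3726 0.03  ] [0.5986 0.317  0.03  ]
0.06 [0.5855 0.1044 0.06  ] [0.6024 0.3427 0.06  ] [0.5946 0.3106 0.06  ]
0.09 [0.5766 0.0813 0.09  ] [0.593  0.3128 0.09  ] [0.5906 0.3042 0.09  ]
0.12 [0.5677 0.0583 0.12  ] [0.5837 0.2829 0.12  ] [0.5867 0.2979 0.12  ]
```

View pics/t7.png

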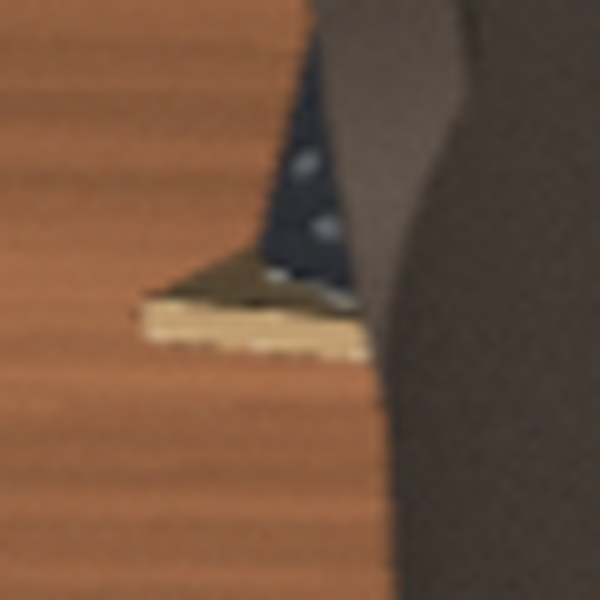

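View pics/s7.png

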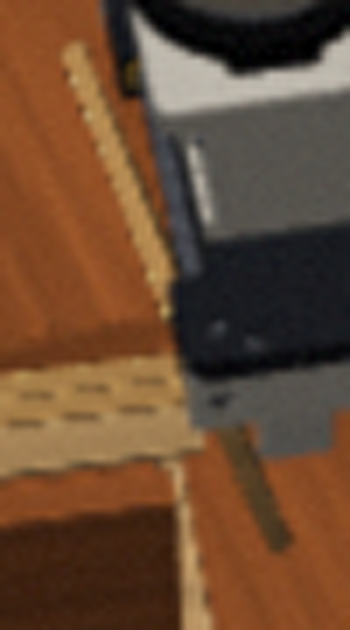

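```bash
python3 -m inch '[[[0,-2,0,-8,0],[0,-2,0,-12,0],[0,-2,0,-20,0]]]'; python3 -c "
from h import *
st()
s=cam('side');crop(s,225,120,110,120,5,'s8.png')"
```

```text
clock: 6.8
position: [0.609, 0.1623, 0.1336]
ee_rot: [0.312, 3.105, 0.07]
force: [0.0, 0.2, 0.0]
width: 0.999
t 6.8 stand [107.5  20.6] rack [156.6 297.7] z 133.6 ty ang 78.53 down [ 0.025  0.043 -0.999] Fstand [-0.   0.2  0. ] w 92.0
```

View pics/s8.png

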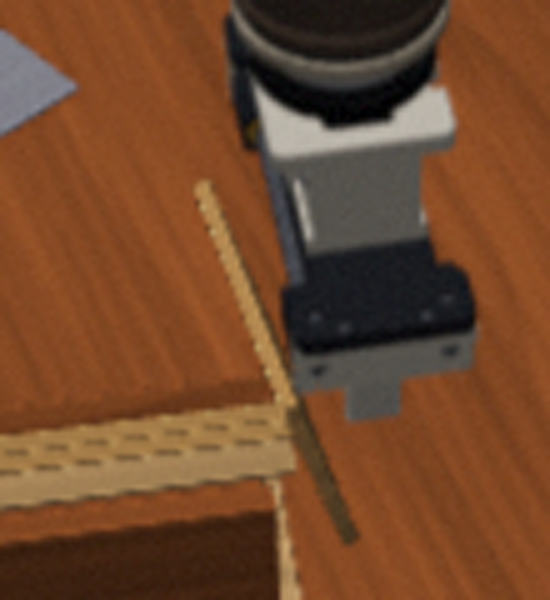

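```bash
python3 -m inch '[[[0,0,0,-45,0],[0,0,0,-45,0],[0,0,-45,-10,0],[0,0,-45,0,0],[0,20,-45,0,0],[0,30,-45,0,0],[0,30,-30,0,0],[0,0,0,0,0]]]'; python3 -c "
from h import *
st()
s=cam('side');crop(s,225,130,110,120,5,'s9.png')
t=cam('top');crop(t,175,215,120,120,5,'t9.png')"
```

```text
clock: 7.65
position: [0.4918, -0.0361, 0.2408]
ee_rot: [0.31, 3.08, 0.082]
force: [-0.2, -0.2, 0.4]
width: 0.999
t 7.65 stand [  37.2 -198.8] rack [ 18.  113.6] z 240.8 ty ang 78.56 down [ 0.05   0.048 -0.998] Fstand [-0.2 -0.3  0.4] w 91.9
```

View pics/s9.png

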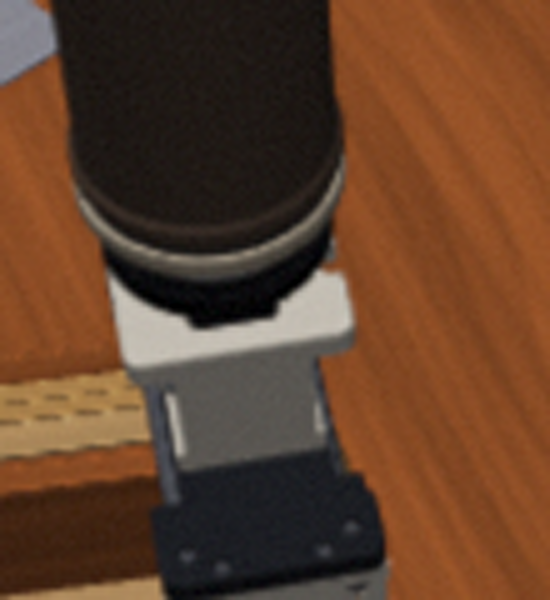

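View pics/t9.png

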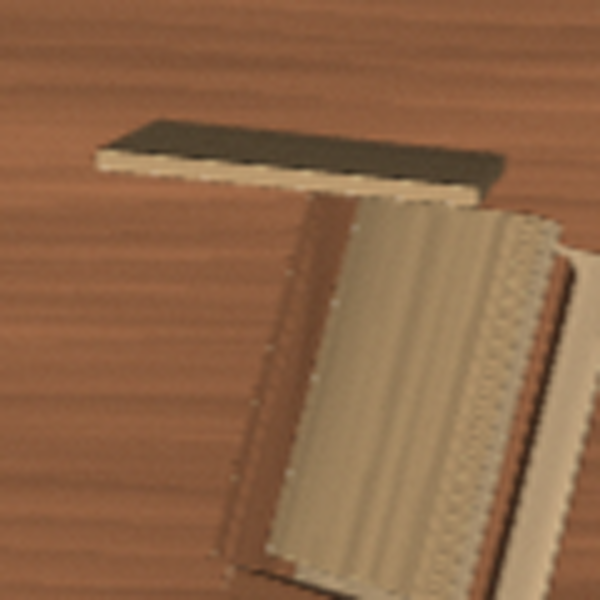

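Run:
```python
from h import *
np.set_printoptions(precision=4,suppress=True)
s=cam("side");t=cam("top")
S=lambda x,y:(225+x/5,120+y/5);T=lambda x,y:(175+x/5,215+y/5)
a,e=tri(s,S(202,183),t,T(97,160));b,e2=tri(s,S(292,406),t,T(478,199));print(a,e,b,e2,np.linalg.norm(a-b),"ang",np.degrees(np.arctan2(*(a-b)[1::-1])))
c=onz(t,T(160,120),0);d=onz(t,T(505,155),0);print(c,d,np.linalg.norm(c-d),np.degrees(np.arctan2(*(c-d)[1::-1])))
print(onz(s,S(350,540),0))
```

```text
[0.5881 0.3008 0.1035] 0.0024259285536241174 [0.5757 0.1516 0.1045] 0.0030011743489983555 0.14971786511962717 ang 85.24172131398105
[0.6182 0.297  0.    ] [0.6058 0.1491 0.    ] 0.1484158329913029 85.2238595619922
[0.6033 0.1505 0.    ]
```

```bash
python3 -m inch '[[[0,0,30,0,-8],[0,0,30,0,-8],[0,0,30,0,-8],[0,0,0,0,-8]]]'; python3 -c "
from h import *
st();print(arm.observe()['joints'].round(3))"
```

```text
clock: 8.25
position: [0.5061, 0.0666, 0.2465]
ee_rot: [-0.593, 3.02, 0.06]
force: [-0.4, 0.0, 0.5]
width: 0.999
t 8.25 stand [ 28.3 -95.5] rack [ 43.6 214.1] z 246.5 ty ang 112.28 down [ 0.055  0.05  -0.997] Fstand [-0.4 -0.1  0.5] w 91.9
[-0.301  0.192  0.111  1.876 -0.071  1.011  1.801]
```

```bash
python3 -m inch '[[[0,0,0,0,8.5],[0,0,0,0,8.5],[0,0,0,0,8.5],[0,0,0,0,8.5],[0,0,0,0,8.5],[0,0,0,0,8.5],[0,0,0,0,8.5],[0,0,0,0,8.5],[0,0,0,0,8.5],[0,0,0,0,8.5],[0,0,0,0,8.5],[0,0,0,0,8.5]]]'; python3 -c "
from h import *
st()"; python3 -m inch '[[[0,0,0,0,5],[0,0,0,0,3],[0,0,0,0,0],[0,0,0,0,0]]]'; python3 -c "
from h import *
st();print(arm.observe()['joints'].round(3),arm.observe()['position'])"
```

```text
clock: 9.45
position: [0.5169, 0.0901, 0.2469]
ee_rot: [2.011, 2.4, 0.12]
force: [-0.7, 0.6, 0.1]
width: 0.999
t 9.45 stand [ 33.7 -70.2] rack [ 57.  236.2] z 246.9 ty ang 10.01 down [ 0.055  0.053 -0.997] Fstand [-0.8  0.4  0.1] w 91.9
clock: 9.85
position: [0.5199, 0.0969, 0.2469]
ee_rot: [2.176, 2.258, 0.121]
force: [0.2, -0.2, 0.2]
width: 0.996
t 9.85 stand [ 35.1 -62.9] rack [ 60.7 242.7] z 246.9 ty ang 2.04 down [ 0.056  0.053 -0.997] Fstand [ 0.2 -0.1  0.2] w 91.6
[-0.57   0.222  0.38   1.855 -0.145  1.018 -0.092] [0.51989887 0.09692715 0.24690358]
```

```bash
python3 -m inch '[[[0,0,0,0,7],[0,23,7,0,0],[0,23,8,0,0],[0,23,8,0,0],[0,23,8,0,0],[0,23,8,0,0],[0,12,4,0,0],[0,0,0,0,0]]]'; python3 -c "
from h import *
st();print(arm.observe()['position'])"
```

```text
clock: 10.65
position: [0.5761, 0.2283, 0.2563]
ee_rot: [-2.298, -2.136, -0.121]
force: [0.1, -1.1, -0.1]
width: 0.999
t 10.65 stand [60.8 77.7] rack [131.2 367. ] z 256.3 ty ang -4.26 down [ 0.055  0.054 -0.997] Fstand [ 0.4 -1.  -0.1] w 91.9
[0.57607613 0.22830982 0.25629053]
```

```bash
python3 -m inch '[[[0,0,0,30,0],[0,0,0,40,0],[0,0,0,35,0],[0,0,0,20,0],[0,0,0,5,0],[0,0,0,0,0]]]'; python3 -c "
from h import *
st();print(arm.observe()['position'])
s=cam('side');crop(s,225,110,120,130,5,'s10.png')"
```

```text
clock: 11.25
position: [0.5841, 0.2295, 0.1243]
ee_rot: [2.298, 2.137, 0.122]
force: [-0.6, -0.1, -0.7]
width: 0.999
t 11.25 stand [68.3 80.7] rack [139.3 367.3] z 124.3 ty ang -4.25 down [ 0.058  0.052 -0.997] Fstand [-0.5 -0.3 -0.7] w 91.9
[0.58405823 0.2295243  0.12434421]
```

View pics/s10.png

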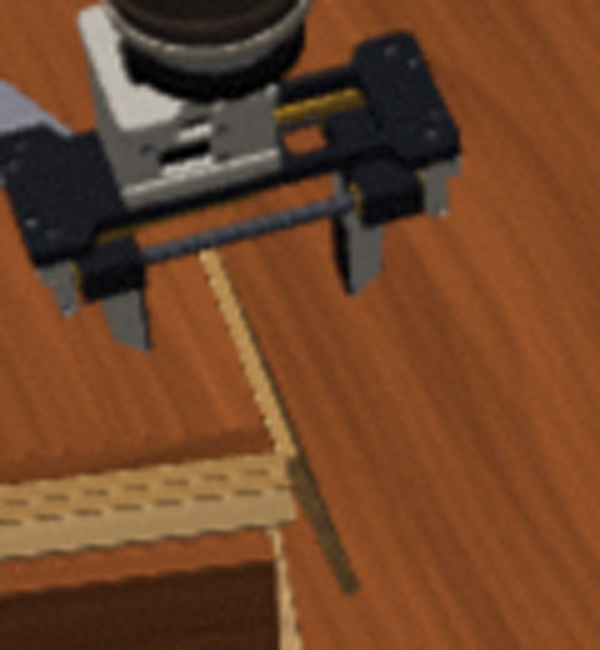

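```bash
python3 -m inch '[[[0,8,0,10,0],[0,2,0,15,0],[0,0,0,15,0],[0,0,0,9,0],[0,0,0,0,0]]]'; python3 -c "
from h import *
st();print(arm.observe()['position'])"
```

```text
clock: 11.8
position: [0.5902, 0.2441, 0.0761]
ee_rot: [2.296, 2.136, 0.132]
force: [-0.5, 0.0, -0.2]
width: 1.001
t 11.8 stand [71.  96.2] rack [147.  381.1] z 76.1 ty ang -4.23 down [ 0.064  0.055 -0.996] Fstand [-0.5 -0.1 -0.2] w 92.1
[0.59017653 0.24412005 0.07609498]
```

Close.

```bash
python3 -m inch '[[[1,0,0,0,0],[1,0,0,0,0],[1,0,0,0,0],[1,0,0,0,0],[1,0,0,0,0],[1,0,0,0,0],[1,0,0,0,0],[1,0,0,0,0]]]' 25; python3 -c "
from h import *
st();print(arm.observe()['position'])
s=cam('side');crop(s,225,110,120,130,5,'s11.png')"
```

```text
clock: 12.6
position: [0.5911, 0.2439, 0.0774]
ee_rot: [2.296, 2.135, 0.135]
force: [-0.8, 0.1, 1.0]
width: 0.355
t 12.6 stand [71.9 96.2] rack [147.8 380.7] z 77.4 ty ang -4.27 down [ 0.065  0.056 -0.996] Fstand [-0.8 -0.1  1. ] w 32.6
[0.59105949 0.24385459 0.07741574]
```

View pics/s11.png

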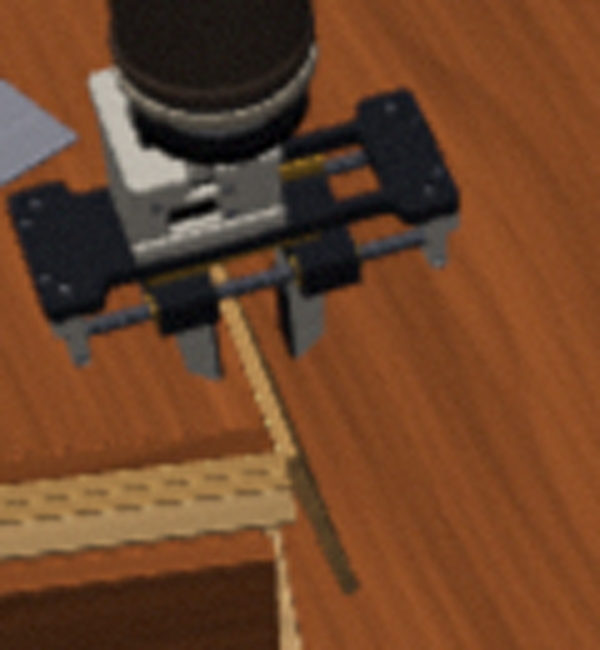

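```bash
python3 -m inch '[[[0.6,0,0,5,0],[0.6,0,0,5,0],[1,0,0,2,0],[1,0,0,0,0],[1,0,0,0,0],[1,0,0,0,0],[1,0,0,0,0],[1,0,0,0,0]]]' 25; python3 -c "
from h import *
st();print(arm.observe()['position'])
s=cam('side');crop(s,225,110,120,130,5,'s12.png')"
```

```text
clock: 13.45
position: [0.5942, 0.2444, 0.065]
ee_rot: [2.294, 2.132, 0.139]
force: [0.1, 0.7, -0.6]
width: 0.087
t 13.45 stand [74.9 97.4] rack [151.  380.9] z 65.0 ty ang -4.31 down [ 0.069  0.056 -0.996] Fstand [-0.1  0.7 -0.6] w 8.0
[0.59419787 0.24440472 0.06498311]
```

View pics/s12.png

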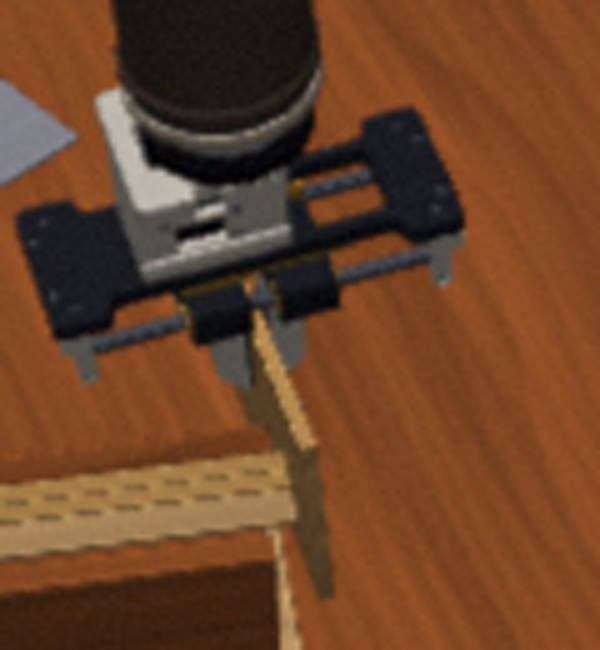

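```bash
python3 -m inch '[[[1,0,0,0,0],[1,0,0,0,0],[1,0,5,-5,0],[1,0,8,-10,0],[1,0,5,-20,0],[1,0,3,-25,0],[1,0,2,-25,0],[1,0,2,-25,0],[1,0,2,-20,0],[1,0,0,-15,0],[1,0,0,-10,0],[1,0,0,0,0]]]' 45; python3 -c "
from h import *
st();print(arm.observe()['position'],arm.observe()['joints'].round(2))
s=cam('side');crop(s,200,80,160,120,5,'s13.png')"
```

```text
clock: 14.7
position: [0.6074, 0.2324, 0.2271]
ee_rot: [2.299, 2.137, 0.122]
force: [0.1, 0.8, -0.6]
width: 0.087
t 14.7 stand [90.4 88.6] rack [162.8 367.6] z 227.1 ty ang -4.26 down [ 0.057  0.053 -0.997] Fstand [-0.1  0.8 -0.6] w 8.0
[0.60738527 0.23241953 0.22710142] [-0.67  0.44  0.35  1.6  -0.2   1.06 -0.34]
```

View pics/s13.png

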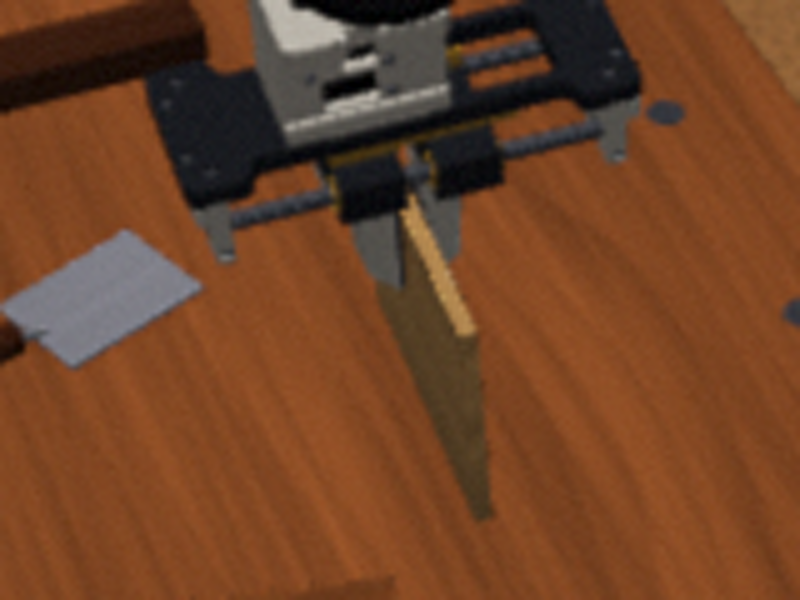

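```bash
python3 -m inch '[[[1,0,0,0,8.5],[1,0,0,0,8.5],[1,0,0,0,8.5],[1,0,0,0,8.5],[1,0,0,0,8.5],[1,0,0,0,8.5],[1,0,0,0,8.5],[1,0,0,0,8.5],[1,0,0,0,8.5],[1,0,0,0,0]]]'; python3 -c "
from h import *
st();print(arm.observe()['position'],arm.observe()['joints'].round(2))"
```

```text
clock: 15.75
position: [0.6, 0.2313, 0.213]
ee_rot: [-3.092, -0.221, -0.063]
force: [-0.2, 0.9, -0.1]
width: 0.083
t 15.75 stand [83.4 85.9] rack [155.3 367.2] z 213.0 ty ang -81.79 down [ 0.037  0.044 -0.998] Fstand [-0.4  0.9 -0.1] w 7.6
[0.59998516 0.23126656 0.21295641] [-0.89  0.5   0.68  1.63 -0.39  1.09 -1.53]
```

```bash
python3 -m inch '[[[1,0,0,-20,0],[1,0,0,-25,0],[1,-5,10,-10,0],[1,-10,25,0,0],[1,-12,30,0,0],[1,-12,30,0,0],[1,-12,30,0,0],[1,-12,30,0,0],[1,-12,30,0,0],[1,-12,30,0,0],[1,-12,30,0,0],[1,-10,25,0,0]]]'; python3 -c "
from h import *
st();print(arm.observe()['position'],arm.observe()['joints'].round(2))"
```

```text
clock: 16.95
position: [0.5255, -0.0676, 0.2453]
ee_rot: [-3.092, -0.296, -0.043]
force: [0.6, -0.1, -0.2]
width: 0.087
t 16.95 stand [  77. -222.] rack [47.9 78.6] z 245.3 ty ang -79.02 down [ 0.024  0.038 -0.999] Fstand [ 0.6  0.  -0.2] w 8.0
[ 0.52548312 -0.06758095  0.24526923] [-0.54  0.29  0.78  1.84 -0.28  1.09 -1.04]
```

```bash
python3 -m inch '[[[1,-5,20,0,4.5],[1,-8,20,0,0],[1,-8,15,0,0],[1,-5,8,0,0],[1,0,0,0,0],[1,0,0,0,0]]]'; python3 -c "
from h import *
st();print(arm.observe()['position'],arm.observe()['joints'].round(2))
s=cam('side');crop(s,180,230,200,170,4,'s14.png')
t=cam('top');crop(t,350,210,150,150,5,'t14.png')"
```

```text
clock: 17.55
position: [0.5007, -0.1428, 0.239]
ee_rot: [-3.1, -0.178, -0.035]
force: [-0.2, 0.2, -1.6]
width: 0.085
t 17.55 stand [  69.5 -300.9] rack [14.9  6.6] z 239.0 ty ang -83.41 down [ 0.02   0.037 -0.999] Fstand [-0.3  0.1 -1.6] w 7.8
[ 0.5006782  -0.14277695  0.23897734] [-0.42  0.3   0.81  1.86 -0.29  1.09 -0.95]
```

View pics/s14.png

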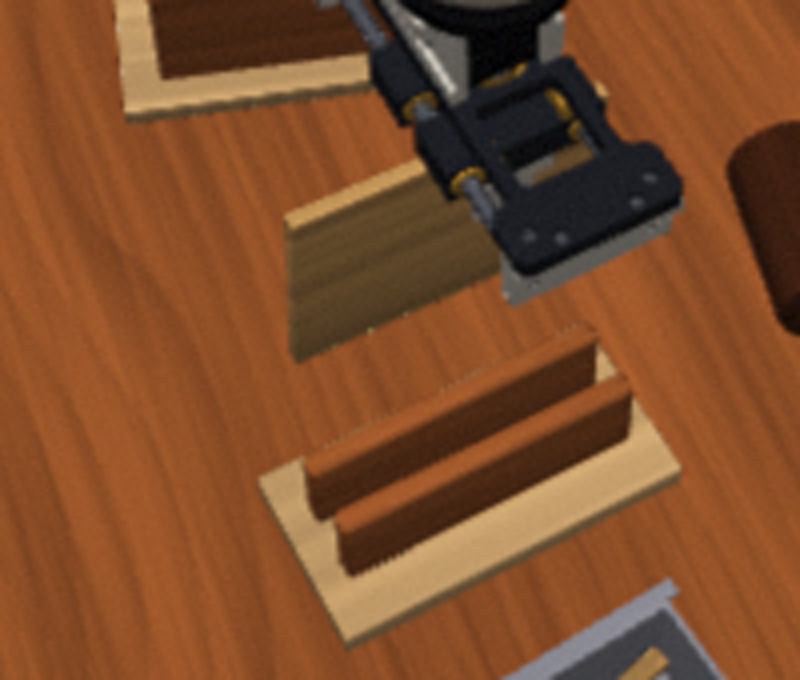

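View pics/t14.png

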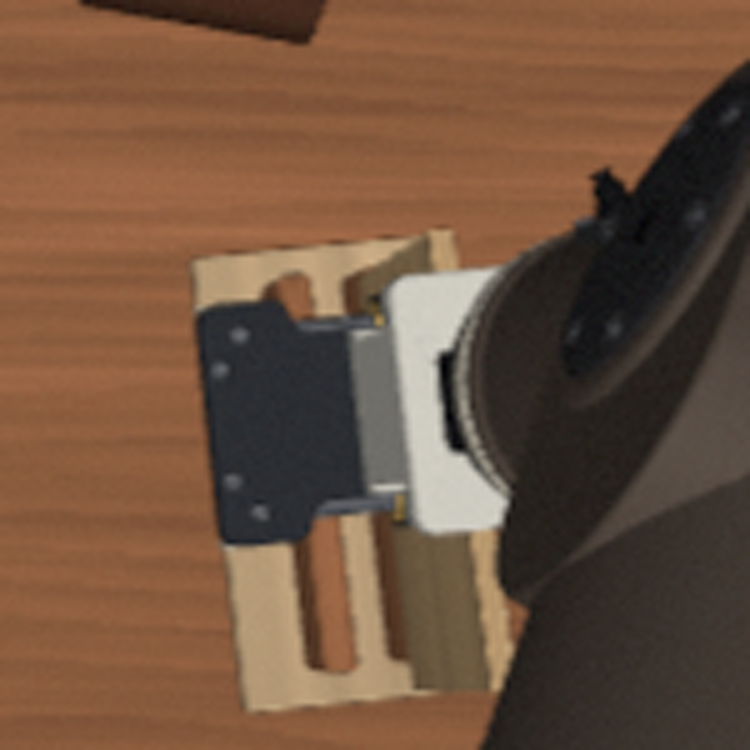

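```bash
python3 -m inch '[[[1,0,4,10,0],[1,0,4,20,0],[1,0,3,25,0],[1,0,2,20,0],[1,0,0,5,0],[1,0,0,0,0]]]'; python3 -c "
from h import *
st();print(arm.observe()['position'])
s=cam('side');crop(s,210,260,160,130,5,'s15.png')
t=cam('top');crop(t,350,210,150,150,5,'t15.png')"
```

```text
clock: 18.25
position: [0.5066, -0.1489, 0.1535]
ee_rot: [-3.099, -0.194, -0.035]
force: [0.3, -0.7, -0.7]
width: 0.08
t 18.25 stand [  76.6 -305.5] rack [20.1 -0.1] z 153.5 ty ang -82.83 down [ 0.021  0.038 -0.999] Fstand [ 0.5 -0.6 -0.7] w 7.4
[ 0.5065649  -0.14887431  0.15345199]
```

View pics/s15.png

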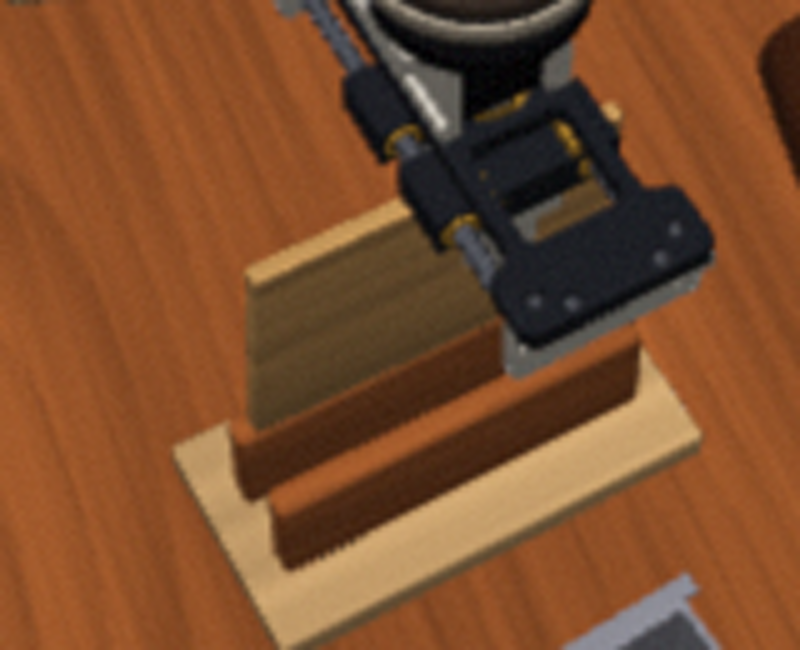

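View pics/t15.png

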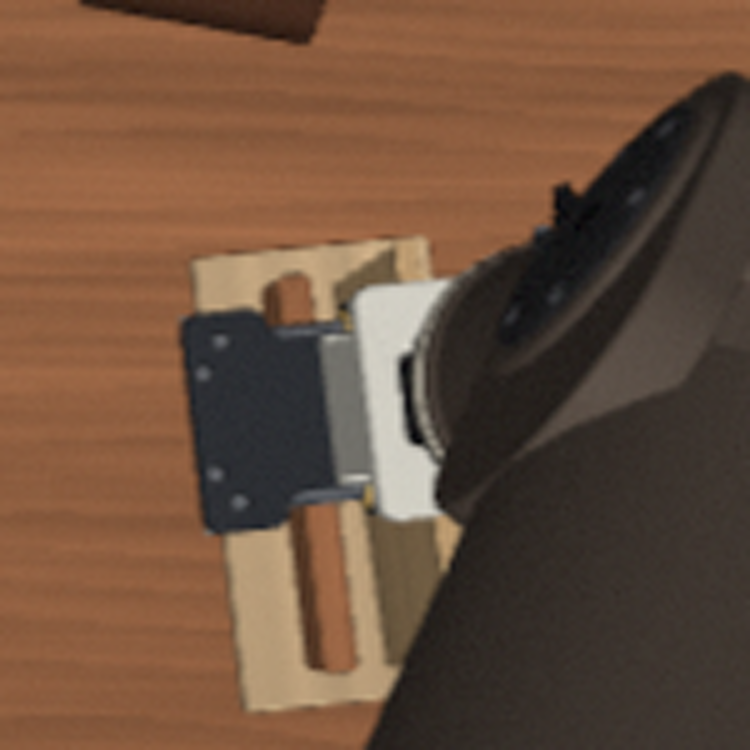

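Run:
```python
from h import *
s=cam("side")
c,q=np.cos(RA),np.sin(RA);M=np.array([[c,q],[-q,c]])
for px,z in [((250,430),.088),((248,282),.198)]:
    p=onz(s,(210+px[0]/5,260+px[1]/5),z);print(p,(M@(p[:2]-RO)*1000).round(1))
```

```text
[ 0.40978482 -0.15814274  0.088     ] [-77.1   1.5]
[ 0.41397531 -0.16235629  0.198     ] [-73.4  -3.2]
```

```bash
python3 -m inch '[[[1,-1,3,3,1],[1,-1,3,4,0],[1,0,0.5,4,0],[1,0,0,2,0],[1,0,0,0,0]]]'; python3 -c "
from h import *
st();print(arm.observe()['position'])
s=cam('side');crop(s,215,270,140,120,6,'s16.png')"
```

```text
clock: 18.9
position: [0.5078, -0.1564, 0.1429]
ee_rot: [-3.101, -0.164, -0.046]
force: [-0.1, -0.7, -1.2]
width: 0.085
t 18.9 stand [  79.5 -312.5] rack [20.5 -7.7] z 142.9 ty ang -83.9 down [ 0.028  0.037 -0.999] Fstand [ 0.1 -0.7 -1.2] w 7.8
[ 0.50784254 -0.15637298  0.14287689]
```

View pics/s16.png

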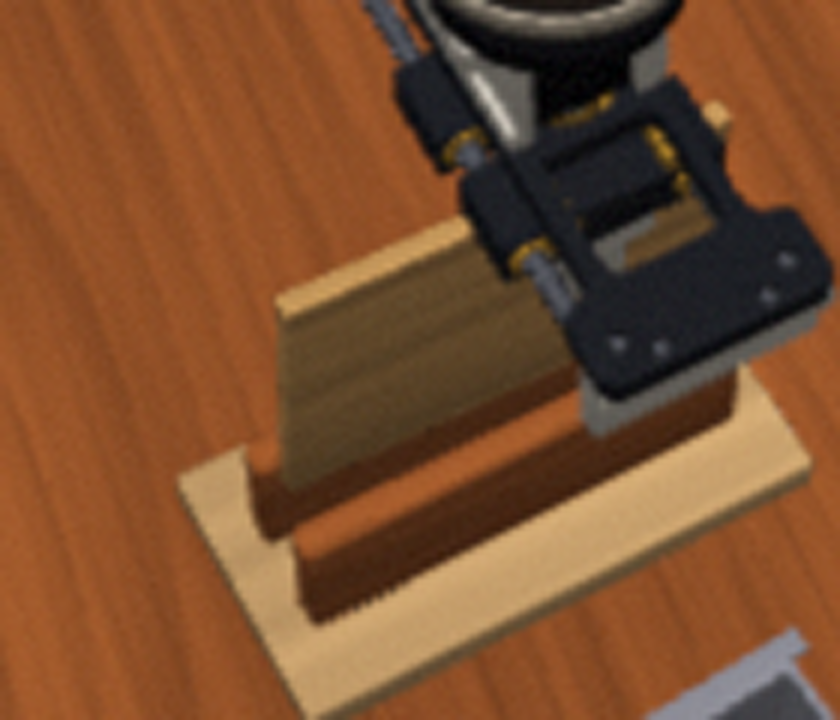

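Run:
```python
from h import *
s=cam("side")
c,q=np.cos(RA),np.sin(RA);M=np.array([[c,q],[-q,c]])
for n,px,z in [("bottom",(289,488),.078),("bottomR vis",(575,372),.078),("top near",(281,316),.188),("top far",(278,297),.188),("farwall in L",(262,478),.065),("nearwall in L",(295,537),.065),("farwall in @570",(575,368),.065),("nearwall in@580",(580,408),.065)]:
    p=onz(s,(215+px[0]/6,270+px[1]/6),z);print(n,p,(M@(p[:2]-RO)*1000).round(1))
```

```text
bottom [ 0.41281681 -0.16566678  0.078     ] [-75.   -6.4]
bottomR vis [ 0.51177564 -0.16171447  0.078     ] [ 23.8 -13.5]
top near [ 0.4148284  -0.16980091  0.188     ] [-73.4 -10.7]
top far [ 0.41618429 -0.16349382  0.188     ] [-71.4  -4.6]
farwall in L [ 0.40783074 -0.15232071  0.065     ] [-78.4   7.5]
nearwall in L [ 0.41045077 -0.17575397  0.065     ] [-78.4 -16.1]
farwall in @570 [ 0.51534498 -0.15355422  0.065     ] [28.3 -5.7]
nearwall in@580 [ 0.51114775 -0.16770088  0.065     ] [ 22.5 -19.3]
```

```bash
python3 -m inch '[[[1,0,1,10,0],[1,0,0.5,12,0],[1,0,0.5,10,0],[1,0,0,3,0]]]'; python3 -c "
from h import *
st();print(arm.observe()['position'])
s=cam('side');crop(s,215,270,140,120,6,'s17.png')"
```

```text
clock: 19.4
position: [0.5093, -0.1558, 0.1054]
ee_rot: [-3.1, -0.167, -0.046]
force: [-0.2, -0.2, -1.4]
width: 0.084
t 19.4 stand [  80.8 -311.7] rack [22.1 -7.3] z 105.4 ty ang -83.8 down [ 0.028  0.039 -0.999] Fstand [-0.2 -0.2 -1.4] w 7.7
[ 0.50932858 -0.15581547  0.10536086]
```

View pics/s17.png

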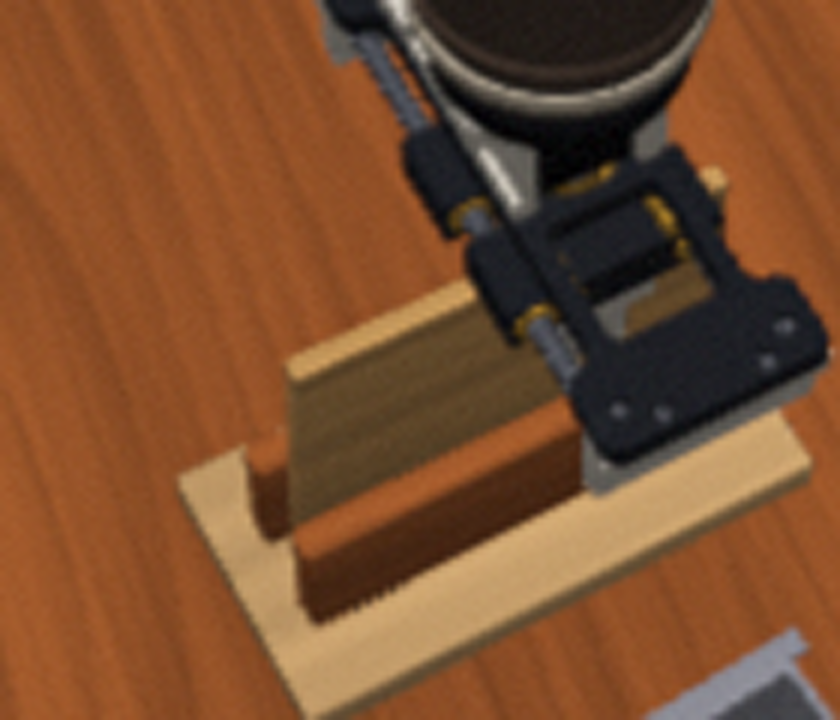

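```bash
python3 -m inch '[[[1,0,0.5,8,0],[1,0,0.5,8,0],[1,0,0,5,0],[1,0,0,2,0]]]'; python3 -c "
from h import *
st();print(arm.observe()['position'])"; python3 -m inch '[[[1,0,0,2,0],[1,0,0,2,0],[1,0,0,1,0]]]'; python3 -c "
from h import *
st()
s=cam('side');crop(s,215,270,140,120,6,'s18.png')"
```

```text
clock: 19.85
position: [0.5101, -0.1551, 0.0802]
ee_rot: [-3.099, -0.168, -0.045]
force: [-0.2, 1.1, 0.8]
width: 0.087
t 19.85 stand [  81.4 -310.8] rack [22.9 -6.7] z 80.2 ty ang -83.75 down [ 0.027  0.04  -0.999] Fstand [-0.4  1.1  0.8] w 8.0
[ 0.51009343 -0.15513946  0.08015902]
clock: 20.15
position: [0.5093, -0.1553, 0.0784]
ee_rot: [-3.095, -0.167, -0.046]
force: [-3.2, 3.2, 10.1]
width: 0.086
t 20.15 stand [  80.7 -311.2] rack [22.1 -6.9] z 78.4 ty ang -83.8 down [ 0.028  0.043 -0.999] Fstand [-3.8  2.4 10.1] w 8.0
```

View pics/s18.png

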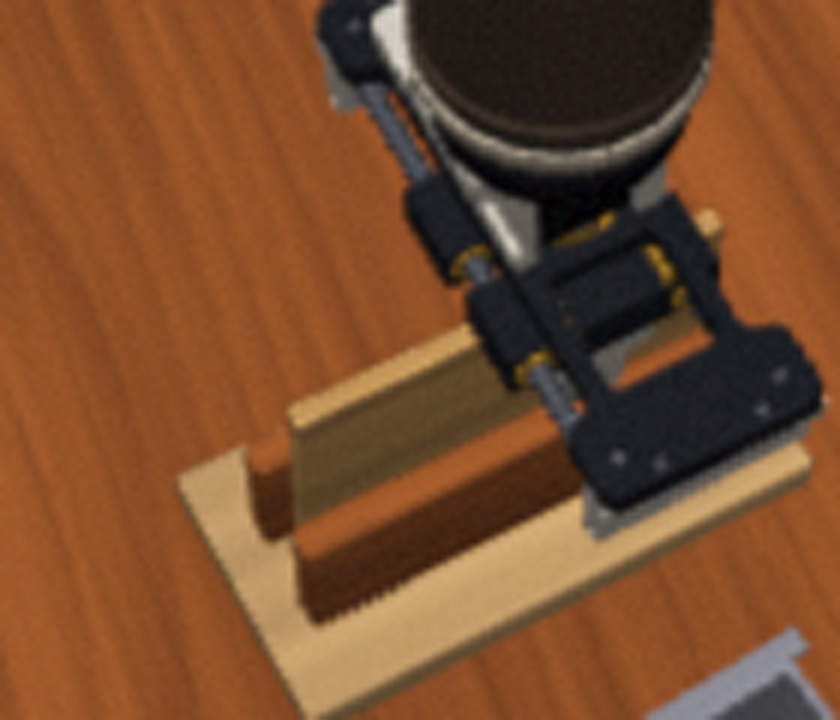

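```bash
python3 -m inch '[[[0.8,0,0,-0.5,0],[0.7,0,0,0,0],[0.6,0,0,0,0],[0.5,0,0,0,0],[0.5,0,0,0,0],[0.4,0,0,0,0],[0.4,0,0,0,0],[0.4,0,0,0,0]]]' ; python3 -c "
from h import *
st()
s=cam('side');crop(s,215,270,140,120,6,'s19.png')"
```

```text
clock: 21.0
position: [0.5103, -0.1575, 0.0796]
ee_rot: [-3.098, -0.164, -0.051]
force: [0.5, -0.1, -0.0]
width: 0.6
t 21.0 stand [  82.2 -313.1] rack [22.9 -9.1] z 79.6 ty ang -83.89 down [ 0.031  0.04  -0.999] Fstand [ 0.5  0.  -0. ] w 55.2
```

View pics/s19.png

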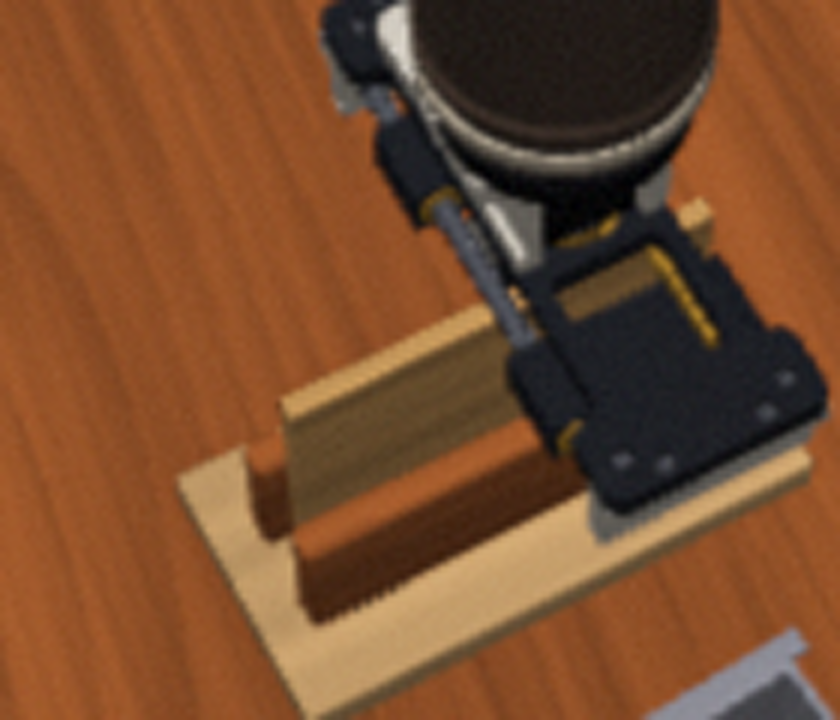

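```bash
python3 -m inch '[[[0.4,0,0,-10,0],[0.4,0,0,-20,0],[0.4,0,0,-35,0],[0.4,0,0,-45,0],[0.4,0,0,-45,0],[0.4,0,0,-20,0],[0.4,-30,-30,0,0],[0.4,-40,-40,0,0],[0.4,-40,-40,0,0],[0.4,-30,-40,0,0],[0.4,0,0,0,0],[0.4,0,0,0,0]]]' ; python3 -c "
from h import *
st()
s=cam('side');cv2.imwrite('pics/s20.png',s['frame'])
t=cam('top');cv2.imwrite('pics/t20.png',t['frame'])"
```

```text
clock: 22.25
position: [0.3513, -0.0362, 0.2667]
ee_rot: [-3.1, -0.154, -0.059]
force: [0.4, 0.8, 0.6]
width: 0.603
t 22.25 stand [ -99.8 -230. ] rack [-121.7  129.2] z 266.7 ty ang -84.25 down [ 0.036  0.039 -0.999] Fstand [0.2 0.8 0.6] w 55.5
```

View pics/s20.png

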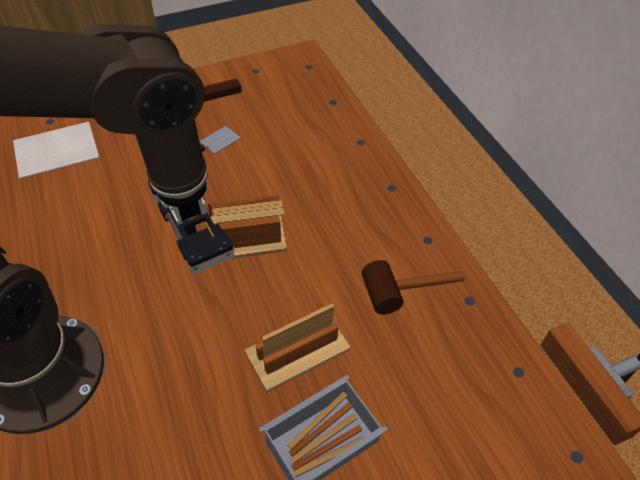

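View pics/t20.png

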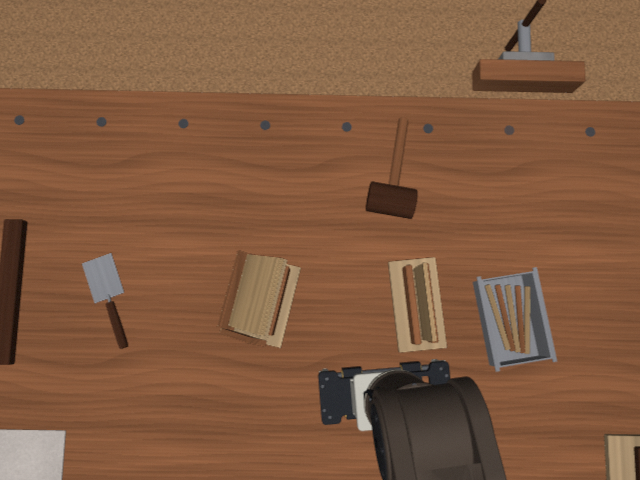

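```bash
python3 -c "
from h import *
s=cam('side');t=cam('top');crop(s,240,300,115,90,6,'s21.png');crop(t,375,245,85,115,5,'t21.png')"
```

```text
(no output)
```

View pics/s21.png

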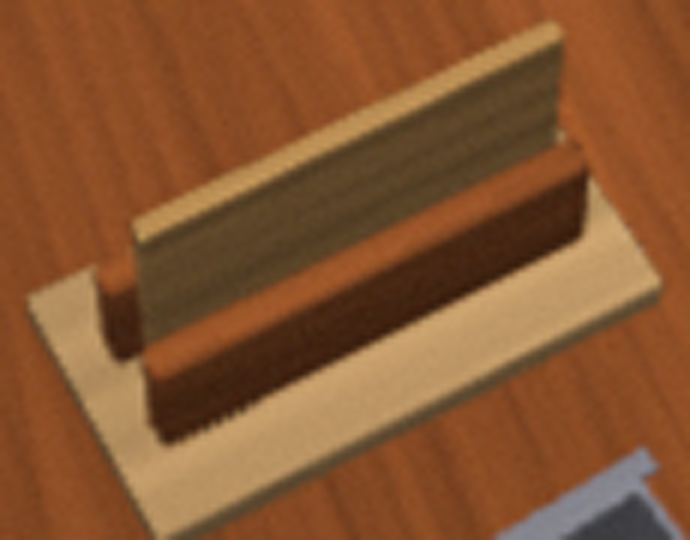

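View pics/t21.png

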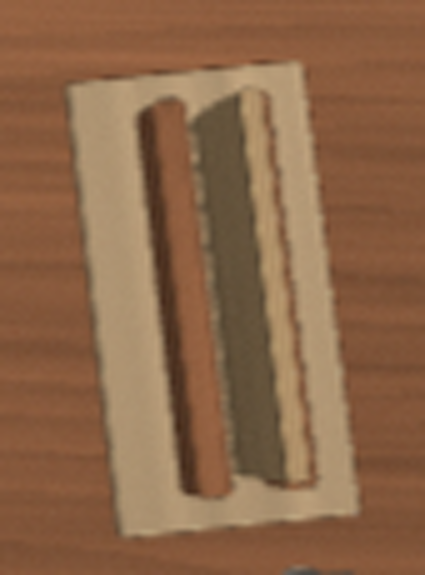

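Run:
```python
from h import *
s=cam("side");t=cam("top")
c,q=np.cos(RA),np.sin(RA);M=np.array([[c,q],[-q,c]])
S=lambda x,y:(240+x/6,300+y/6);T=lambda x,y:(375+x/5,245+y/5)
for a,b in [(S(140,229),T(298,485)),(S(554,33),T(254,90))]:
    p,e=tri(s,a,t,b);print(p.round(4),e,(M@(p[:2]-RO)*1000).round(1))
st();print(arm.observe()['dq'].round(3))
```

```text
[ 0.4144 -0.1632  0.1223] 0.003896448554684971 [-73.1  -4.1]
[ 0.5617 -0.1476  0.1221] 0.00011873304149936943 [75. -5.]
t 22.55 stand [ -98.8 -231. ] rack [-121.   127.9] z 265.8 ty ang -84.5 down [ 0.034  0.036 -0.999] Fstand [-0.1  0.5 -1.1] w 55.1
[-0.003  0.    -0.005  0.005  0.002  0.001 -0.005]
```

```bash
python3 -c "
from cell import workorder
print(workorder.sign_off())"
```

```text
the job is handed in; nothing more can be done
None
```

The front board is standing in the rack's slot, and I handed the job in at about 22.6 s of the 56 s allowed. One thing went wrong on the way, but I recovered from it.

**What I did:**
- I slid the board along the ledge with the closed fingertips until its centre was about 55 mm past the middle of the stand, so its end stuck out about 54 mm.
- I gripped it by its upper long edge at 45 N and lifted it clear of the stand and pile, with its centre at about 0.22 m.
- I turned it about 79° and lowered it into the slot while still gripped. It met the floor with about 10 N, and only then did I let go.

**What went wrong:** on the way down for the first pinch, the fingers were still opening and knocked the board off the open end. It came to rest on a long edge, leaning against the stand. I measured it again there and gripped it from that spot, rather than while it stuck out from the pile as you described.

**Last checks:**
- **Position:** the board's top edge is about 1 mm off the slot's middle lengthwise and about 5 mm across. That is consistent with a slight lean against one wall.
- **Height:** the top edge measured 122 mm above the bench, where 125 mm is expected. I put this down to calibration, because other heights also read up to about 9 mm low.
- **View agreement:** the two cameras disagreed by up to 4 mm at one corner.
- **Other objects:** the two other boards, pan, scraper and mallet looked unmoved in the last pictures. I judged this by eye and did not measure it.
- **Robot:** the arm was clear of everything and at rest. The tool had drifted up to about 5° from vertical during the job, ending near 3°, with no visible effect on the placement.

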